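# Free the empty core in the cling-film dispenser and hold its sprung pin back

### The arm

A 6-joint arm with a two-finger parallel gripper is mounted at the origin on a cart in front of the work surface, level with it; the furniture and walls round the work are solid. World frame = base frame: x ahead of the robot, y to its left, z up, the work surface at z = 0. Lengths are in mm, angles in rad, forces in N, time in s.
With the tool pointing down it reaches from about 400 to 925 mm from the base axis. Payload 3.4 kg.
Tool frame: the origin (TCP) lies at the very end of the fingers, on their centre line; the grasp point (between the pads) lies env.tcp_to_grasp behind it (env.tcp_to_grasp is the distance from the TCP to the grasp point, in mm); z points along the fingers, y is the line along which they close (so a half turn about z gives the same grasp; the last joint's range is limited). The gripper opens to 85 mm and grips with 20 to 120 N. Pads are 22 mm wide; open, the fingers measure 114 mm over their backs; the gripper's body (76 mm by 85 mm) begins 54 mm behind the grasp point. The pads swing forward as they close: fully open they stand 13 mm farther back than shut.
Start: joints at [-1.284, 0.307, 1.506, -0, 1.328, -0.073], TCP at [202.965, -537.993, 231.305] pointing down, gripper open.
Joint ranges: [-3.12, 3.12], [-1.05, 2.28], [0.14, 2.33], [-1.42, 4.57], [0.1, 2.73], [-2.68, 2.68]. Speed limits (rad/s): [2.57, 2.57, 3.14, 3.14, 3.14, 3.14].

### API

Orientations are given as a unit quaternion [w, x, y, z].
In Python, from station import env, camera gives the robot as it stands. The module is installed in compiled form; this text tells all that it offers.
- The arm moves only by the tool jog_arm, never from a script. Its argument "commands" is one flat list of numbers, 5 for each row, row after row: the shift along the tool's x, y, z in mm, then the turn about the tool's z in rad, then the gripper command: -1 is fully open, 1 is shut, values between are in proportion. In form: [tx, ty, tz, spin, fingers, tx, ty, tz, spin, fingers, ...]. A call has 1 to 12 rows; each row is the pose to reach, as a shift and turn from the pose commanded when the call began, along the tool's axes at that moment; what a row does not reach only later rows make up. A row lasts 1/10 s, in which the tool goes at most 50 mm and 8.59 degrees, less where a joint would pass 70% of its speed; a pose out of reach is approached as far as the arm can. A call with a gripper value outside its range is refused whole. The fingers move at their own pace and stop on an object; the grip force is fixed at half the most. Time passes only in rows, so rows that repeat a pose let the fingers close. It gives the time, the measured TCP pose, the force, the opening and the grip force at its end, in the units of the state.
- env.observe(): the state, without advancing time (a new reading comes with each control period).
- camera(name): name is "scene" or "top" or "wrist"; returns a dict with "image" (400x640x3 uint8, red, green, blue), "camera_matrix" (3x3 intrinsics, pixels), "k1" (the pictures are not rectified: a ray, as slopes to the right and down, at radius r is drawn at 1 + k1 r^2 times it, then the intrinsics apply), "rvec" (rotation vector, rad) and "tvec" (3), from world to camera coordinates, as OpenCV has them. Camera axes: x right, y down, z forward; pixel columns grow to the right and rows downward; lengths in mm; the calibration is good to about 2 mm. A picture is of the moment at which its call begins. There is no depth.
- env.job_done(): hands the job in; it is judged then, once.
The state is a dict: "time_s": time; "qpos": joint angles; "qvel": joint speeds; "tau": joint torques, N m; "tool_pos": TCP position; "tcp_rot": TCP orientation; "ft_force": force on the tool from outside, world axes, zero at the start; "wrist_torque": the same for the moment, N m; "grip_width": finger opening in mm; "gripper_force": force on a finger pad.
Only numpy, scipy, OpenCV 4.12 (cv2) and the standard library are available. Lean on these libraries where they do the work, as an engineer would, in place of code of your own. Each camera call takes 0.05 s, during which the arm holds its last target. There are 200 camera calls.

### The job

The cling-film dispenser on the worktop is used up. Swing its cover right back until it rests open on its stop and let go of it; then draw the orange tab of the sprung pin out to the red line, so that the empty cardboard core drops off the pin into the tray, and finish while still holding the tab at the line with the core lying in the tray, so that I can change the roll. Leave the other things on the worktop where they stand.

Things in the scene. Friction and masses are not known exactly. Their poses are not given: they have to be found in the camera images.
- dispenser: White tray with a grey cover, 112 (x) x 380 (y) x 62 mm high, fixed. Origin: centre of its underside. x axis from the front (steel cutter rail, toward the robot) to the back (hinge); y axis along it, -y toward the end with the sprung pin. There (y -186 to -66 mm) a grey deck, top at z 47 mm, fills the tray; the rest is open, floor at z 7 mm, and holds the core.
- cover (a joint): Angle of the cover (grey hood with a clear window) about the hinge on the tray's back rim: 0 shut, grows as its front edge swings up and back, 1.65 rad on its stop, just past upright, where it stays by its own weight; let go before about 1.2 rad it falls shut. Weighs about 0.25 kg.
- cover_hinge (a point): Middle of the cover's hinge axis (parallel to the dispenser's y axis), 56 mm behind the dispenser's centre and 62 mm above the worktop.
- cover_bar (a point): Middle of the round steel handle bar on the cover: 10 mm thick, along the dispenser's y axis, free over 76 mm between its posts, its middle 30 mm above the cover's top. Shut, it is 98 mm in front of the hinge axis and 54 mm above it; it turns with the cover. The cover's front edge is 14 mm in front of the bar.
- spring_pin (a joint): How far the pin is drawn toward the dispenser's -y end, in m: 0 at rest, 0.030 with the white pointer of the tab at the red line, 0.044 hard against the end of travel. A spring pulls it home: about 4 N at rest, 10 N at the red line. At rest the pin sticks 19 mm into the core.
- tab_grip (a point): Point to take the orange upright tab of the pin, reached from above with the cover open: middle of its thickness and width, 68 mm above the worktop. The tab is 8 mm thick along the dispenser's y axis, 34 mm wide along x, from the deck up to z 80 mm, with a white pointer at its foot to the front; at rest 105 mm from the dispenser's centre toward -y. 30 mm clear either side along y.
- red_line (a point): Front part of the red line, 3 mm wide, that crosses the deck on both sides of the tab's slot, 135 mm from the dispenser's centre toward -y; the tab's white pointer is drawn to it.
- core: Empty cardboard core, tube 34 mm outside, 28 mm inside, 246 mm long along the dispenser's y axis, hung on a fixed stub at its left (+y) end and on the sprung pin at its right end. Origin: middle of its axis, 31 mm above the worktop while it hangs.
- core_end (a point): Centre of the core's end at the sprung pin; 31 mm above the worktop while it hangs, about 24 mm when it lies in the tray.
- new_roll: Bystander: new film roll in an opened cardboard carton, 260 x 56 x 52 mm, at the right. Origin: centre of its underside.
- mug_cream: Bystander: striped mug, 86 mm wide, 90 mm high, at the back. Origin: centre of its underside.
- tumbler: Bystander: empty glass tumbler, 80 mm wide, 88 mm high, at the back. Origin: centre of its underside.
- tin_small: Bystander: low tin, 86 mm wide, 40 mm high, at the back. Origin: centre of its underside.
- rice_bowl: Bystander: white bowl, 115 mm wide, 52 mm high, at the right. Origin: centre of its underside.
- tomato: Bystander: red tomato, 60 mm, at the left. Origin: its underside.
- garlic_a: Bystander: garlic bulb, 53 mm, at the left. Origin: its underside.

How it is judged:
By the outcome, as a careful person would: the job done as asked, in the order asked, and still so for the second after the job is handed in, while the arm keeps its last pose, push and grip.
It also fails if it takes over 45 s, if anything falls off the work surface, if the arm or the gripper's body presses on something with over 40 N, if the wrist force passes 120 N, or if a joint passes its speed limit or range.

## Working session

There is one attempt and no reset: what is moved stays moved. The work goes in short steps, Python scripts to look and compute and a tool call to move; the robot and the scene stay as the last step left them, time stands still between calls to the robot, and variables do not carry over. Pictures are saved under pics/ and viewed, at most 10 in all, crops included, and the job is handed in when it is done.

Besides the shell and the picture viewer there is one more tool, called after "Request:" in YAML: its name, and indented under it one key for each argument. jog_arm: Moves the arm, as the interface text tells. Its arguments: {"type":"object","properties":{"commands":{"type":"array"}},"required":["commands"]}

```bash
mkdir -p pics
cat > h.py <<'E'
import numpy as np, cv2
from scipy.spatial.transform import Rotation as R
from station import env, camera
def shot(n,f):
    c=camera(n); cv2.imwrite('pics/'+f,c['image'][:,:,::-1]); np.savez('pics/'+f+'.npz',**{k:np.array(v) for k,v in c.items() if k!='image'}); return c
def load(f): return dict(np.load('pics/'+f+'.npz'))
def ray(c,uv):
    K=np.array(c['camera_matrix']);k=float(c['k1'])
    d=cv2.undistortPoints(np.array([[uv]],float),K,np.array([k,0,0,0,0.]))[0,0]
    Rm=cv2.Rodrigues(np.array(c['rvec'],float))[0];t=np.array(c['tvec'],float).ravel()
    return -Rm.T@t, Rm.T@np.array([d[0],d[1],1])
def onz(c,uv,z):
    o,d=ray(c,uv); return o+d*(z-o[2])/d[2]
def proj(c,P):
    return cv2.projectPoints(np.atleast_2d(np.array(P,float)),np.array(c['rvec'],float),np.array(c['tvec'],float),np.array(c['camera_matrix']),np.array([float(c['k1']),0,0,0,0.]))[0][:,0]
E
python3 - <<'E'
from h import *
for n in ['scene','top']:
    c=shot(n,n+'0.png'); print(ray(c,(320,200)))
s=env.observe(); print(s, env.tcp_to_grasp); print(R.from_quat(np.array(s['tcp_rot'])[[1,2,3,0]]).as_matrix().round(3))
E
```

```text
(array([-241.96757143,  612.1666274 ,  810.47053559]), array([ 0.67569834, -0.47055136, -0.56759615]))
(array([ 538.51053601,   16.36605372, 1346.05775112]), array([ 0.04760878,  0.01122247, -0.99882011]))
{'time_s': 0.1, 'qpos': array([-1.28352138e+00,  3.07531531e-01,  1.50751111e+00, -2.25831333e-05,
        1.32840117e+00, -7.34843032e-02]), 'qvel': array([-3.00664284e-05, -5.75362415e-04, -2.19401410e-03,  1.35740013e-03,
        2.98754849e-05,  1.63186142e-03]), 'tau': array([ 9.58782111e-04, -4.58528244e+01, -2.52608013e+01, -8.52960966e-05,
        5.64127011e-03, -3.39770196e-06]), 'tool_pos': array([ 202.7714816 , -537.41090733,  230.46598993]), 'tcp_rot': array([-9.19127377e-04,  9.83774748e-01,  1.79405651e-01, -1.09648223e-04]), 'ft_force': array([-0.12286733,  0.43220689,  0.27887266]), 'wrist_torque': array([-0.03711279, -0.01506628,  0.00637277]), 'gripper_force': 0.0, 'grip_width': 85.62788186088387} 18.700000000000003
[[ 0.936  0.353 -0.001]
 [ 0.353 -0.936  0.002]
 [ 0.    -0.002 -1.   ]]
```

View pics/top0.png

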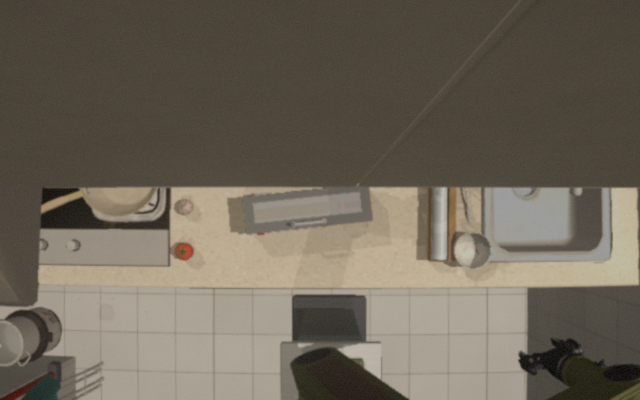

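View pics/scene0.png

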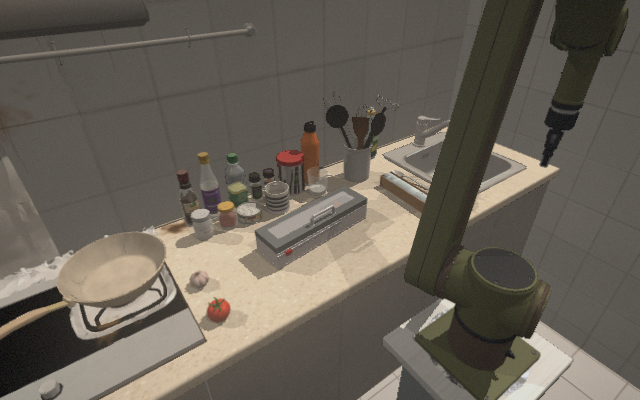

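The top view shows the dispenser at columns 244–371, rows 187–233, slightly rotated, with its handle bar near (307,223). A cabinet hides everything above row 187. I'll enlarge both views.

Run:
```python
import cv2,numpy as np
a=cv2.imread('pics/top0.png')[180:245,225:390]; b=cv2.imread('pics/scene0.png')[170:270,245:385]
a=cv2.resize(a,None,fx=4.8,fy=4.8,interpolation=cv2.INTER_CUBIC); b=cv2.resize(b,None,fx=2.8,fy=2.8,interpolation=cv2.INTER_CUBIC)
o=np.zeros((a.shape[0]+b.shape[0],800,3),np.uint8); o[:a.shape[0],:a.shape[1]]=a; o[a.shape[0]:,:b.shape[1]]=b
print(a.shape,b.shape);cv2.imwrite('pics/crop1.png',o)
```

```text
(312, 792, 3) (280, 392, 3)
```

View pics/crop1.png

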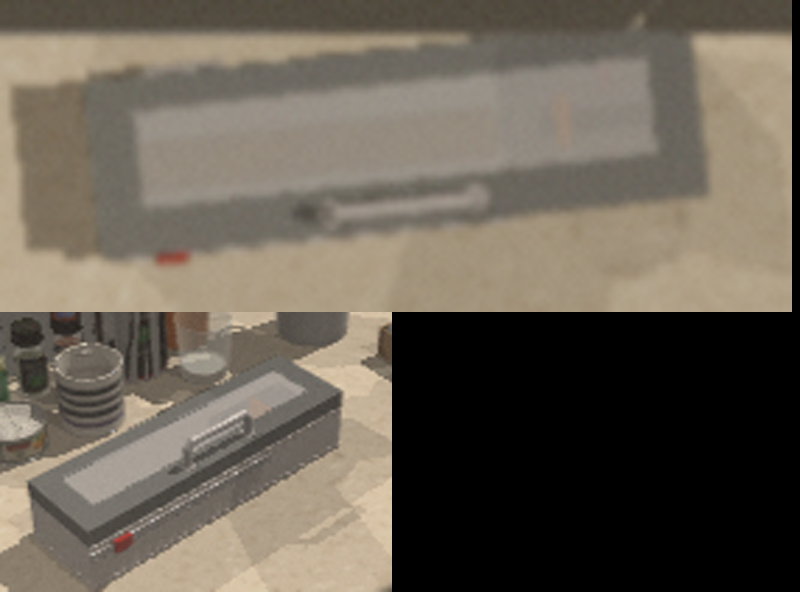

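```bash
cat >> h.py <<'E'
def dw(p,P):  # dispenser->world
    x,y,a=p; P=np.atleast_2d(P).astype(float); c,s=np.cos(a),np.sin(a)
    return np.c_[x+c*P[:,0]-s*P[:,1], y+s*P[:,0]+c*P[:,1], P[:,2]]
E
python3 - <<'E'
from h import *
from scipy.optimize import least_squares
t=load('top0.png');s=load('scene0.png')
f=lambda u,k,o:(np.array(u,float)+.5)/k-.5+o
ut=f([(100,257),(707,192),(88,72),(692,32),(330,212),(480,200)],4.8,[225,180])
us=f([(98,231),(342,81),(30,175),(283,46)],2.8,[245,170])
C=[(-56,190,86),(-56,-190,86),(56,190,86),(56,-190,86)]
Pt=C+[(-42,38,116),(-42,-38,116)]
r=lambda p,w=(1,1):np.r_[w[0]*(proj(t,dw(p,Pt))-ut).ravel(),w[1]*(proj(s,dw(p,C))-us).ravel()]
for w in [(1,1),(1,0),(0,1)]:
    q=least_squares(r,[650,0,0.1],x_scale=[10,10,.1],args=(w,)); print(w,q.x.round(3),r(q.x).reshape(-1,2).round(1).tolist())
    if w==(1,1): p=q.x
np.save('pose.npy',p)
print('bar',dw(p,(-42,0,116)),'tab',dw(p,(0,-105,68)),'hinge',dw(p,(56,0,62)))
E
```

```text
(1, 1) [5.70877e+02 6.78310e+01 1.04000e-01] [[0.4, 1.5], [1.2, 1.8], [-0.7, 2.7], [0.3, -2.3], [2.1, 1.1], [-3.0, 0.9], [-3.1, -3.8], [1.1, -0.7], [-0.5, -2.3], [-0.9, -1.3]]
(1, 0) [5.73695e+02 6.76750e+01 8.70000e-02] [[0.0, -0.5], [1.1, 2.0], [-0.4, 0.6], [0.7, -2.2], [1.9, -0.1], [-3.2, 0.1], [-4.5, -4.8], [1.1, -0.6], [-1.2, -3.4], [-0.6, -1.4]]
(0, 1) [5.61055e+02 7.10610e+01 1.32000e-01] [[0.0, 6.6], [0.5, 3.3], [-2.2, 7.8], [-1.5, -0.7], [1.4, 4.8], [-3.8, 3.8], [-0.8, -0.7], [1.5, 0.1], [0.6, 0.8], [-1.3, -0.3]]
bar [[529.10236469  63.48162545 116.        ]] tab [[581.75092381 -36.60398401  68.        ]] hinge [[626.57537984  73.63107458  62.        ]]
```

Request:
jog_arm:
  commands: [495,-441,-70,-1.305,-1,495,-441,-70,-1.305,-1,495,-441,-70,-1.305,-1,495,-441,-70,-1.305,-1,495,-441,-70,-1.305,-1,495,-441,-70,-1.305,-1,495,-441,-70,-1.305,-1,495,-441,-70,-1.305,-1,495,-441,-70,-1.305,-1,495,-441,-70,-1.305,-1,495,-441,-70,-1.305,-1,495,-441,-70,-1.305,-1]

```text
time_s: 1.3
tool_pos: [479.9, -7.3, 294.4]
tcp_rot: [-0.0, 0.673, 0.74, -0.0]
ft_force: [0.9, -0.8, -0.1]
grip_width: 85.6
gripper_force: 0.0
```

Run:
```python
from h import *
s=load('scene0.png')
for n,u in dict(can=(290,192),bottle=(310,180),crock=(357,180),mug=(277,209),glass=(317,193),tin=(248,221)).items(): print(n,onz(s,u,0).round())
```

```text
can [837.   3.   0.]
bottle [ 864. -110.    0.]
crock [ 751. -264.    0.]
mug [768. 100.   0.]
glass [769. -78.   0.]
tin [766. 218.   0.]
```

Request:
jog_arm:
  commands: [54,35,0,0,-1,54,35,0,0,-1,54,35,0,0,-1]

```text
time_s: 1.6
tool_pos: [509.8, 49.6, 293.6]
tcp_rot: [-0.0, 0.671, 0.741, -0.0]
ft_force: [-0.5, -0.6, 0.4]
grip_width: 85.3
gripper_force: 0.0
```

Run:
```python
from h import *
c=shot('wrist','w1.png'); s=env.observe(); print(s['tool_pos'],s['tcp_rot'],ray(c,(320,200)))
p=np.load('pose.npy'); print(proj(c,dw(p,[(-42,38,116),(-42,-38,116),(-56,190,86),(-56,-190,86),(56,190,86),(56,-190,86)])).round())
```

```text
[508.94543484  48.03809251 293.61238071] [-4.21505435e-04  6.71899877e-01  7.40641229e-01 -9.73032458e-04] (array([502.090362  , 132.35864889, 436.47756764]), array([ 0.02646551, -0.33828132, -0.94079955]))
[[342. 124.]
 [341. 195.]
 [328. -36.]
 [327. 293.]
 [441. -35.]
 [410. 293.]]
```

View pics/w1.png

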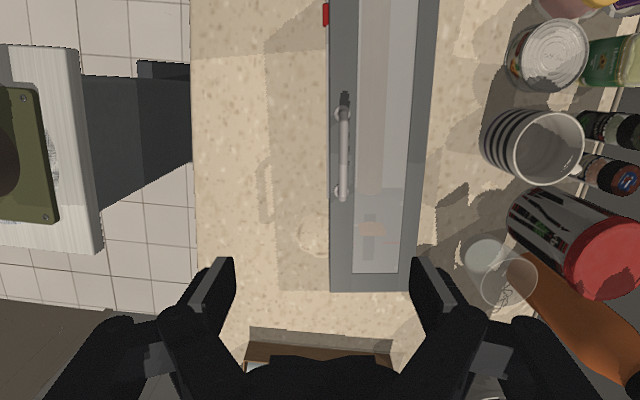

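The wrist view shows the bar from (343,114) to (343,194) between its posts. The cover's near corners are at (330,292) and (410,291), close to the prediction.

Run:
```python
from h import *
c=load('w1.png')
for u in [(343.5,114),(343.5,194),(343.5,154)]: print(onz(c,u,116).round(1))
for u in [(330,292),(410,291)]: print(onz(c,u,86).round(1))
for u in [(329.5,5),(437.5,5)]: print(onz(c,u,86).round(1))
p=np.load('pose.npy');print(dw(p,[(-42,0,116),(-56,-190,86),(56,-190,86)]).round(1))
```

```text
[525.8 111.4 116. ]
[536.1  26.6 116. ]
[530.7  70.7 116. ]
[ 538.2 -124.2   86. ]
[ 646.3 -112.4   86. ]
[501.2 214.9  86. ]
[610. 227.  86.]
[[ 529.1   63.5  116. ]
 [ 534.9 -126.9   86. ]
 [ 646.3 -115.3   86. ]]
```

Request:
jog_arm:
  commands: [17,23,50,-0.01,-1,17,23,100,-0.01,-1,17,23,140,-0.01,-1,17,23,170,-0.01,-0.3,17,23,190,-0.01,-0.3,17,23,191,-0.01,-0.3]

```text
time_s: 2.25
tool_pos: [527.1, 64.6, 100.5]
tcp_rot: [-0.003, 0.67, 0.742, -0.003]
ft_force: [0.0, 0.3, 0.4]
grip_width: 55.5
gripper_force: 0.0
```

Run:
```python
from h import *
c=shot('wrist','w2.png'); s=env.observe(); print(s['tool_pos'],s['tcp_rot'],s['ft_force'])
p=np.array([572,70.5,.107]);np.save('pose.npy',p)
print(proj(c,dw(p,[(-42,38,116),(-42,-38,116)])).round())
```

```text
[528.64608357  64.91494857 102.03995517] [-0.00142616  0.66980455  0.74253393 -0.00178968] [0.94465301 0.3214056  0.47862937]
[[328. 196.]
 [328. 333.]]
```

View pics/w2.png

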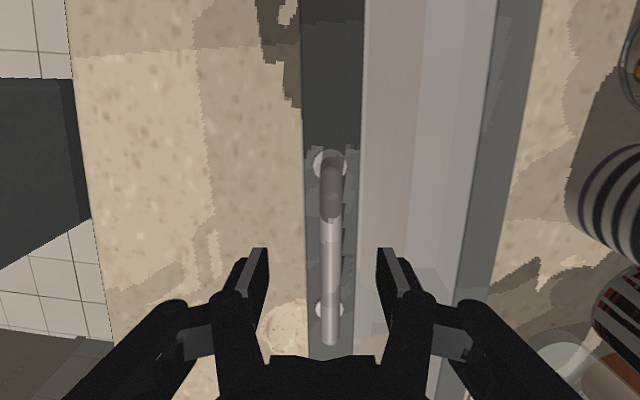

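The bar runs from (330,160) to (331,340), between the open pads and about 3 mm to the right of centre. I'll centre on it and close.

Request:
jog_arm:
  commands: [2,3,0,0,-0.3,2,3,0,0,0.3,2,3,0,0,1,2,3,0,0,1,2,3,0,0,1,2,3,0,0,1,2,3,0,0,1]

```text
time_s: 3.0
tool_pos: [530.3, 68.8, 104.1]
tcp_rot: [-0.002, 0.669, 0.743, -0.002]
ft_force: [-7.0, -1.8, 8.9]
grip_width: 7.5
gripper_force: 58.7
```

Run:
```python
import numpy as np
r=np.hypot(98,54);a0=np.arctan2(54,-98)
for t in np.r_[np.arange(0,1.66,.15),1.65]: print(round(t,2),(r*np.cos(a0-t)+98).round(1),-(r*np.sin(a0-t)-54).round(1))
```

```text
0.0 0.0 -0.0
0.15 9.2 -14.0
0.3 20.3 -26.5
0.45 33.2 -37.3
0.6 47.6 -45.9
0.75 63.1 -52.3
0.9 79.4 -56.3
1.05 96.1 -57.9
1.2 112.8 -56.9
1.35 129.2 -53.4
1.5 144.9 -47.6
1.65 159.6 -39.4
1.65 159.6 -39.4
```

Request:
jog_arm:
  commands: [0,4.3,-7,0,1,0,9.2,-14,0,1,0,14.5,-20.5,0,1,0,20.3,-26.5,0,1,0,26.5,-32,0,1,0,33.2,-37.3,0,1,0,40.2,-42,0,1,0,47.6,-45.9,0,1,0,55.2,-49.4,0,1,0,63.1,-52.3,0,1,0,63.1,-52.3,0,1]

```text
time_s: 4.1
tool_pos: [595.8, 75.9, 158.2]
tcp_rot: [0.0, 0.669, 0.743, 0.0]
ft_force: [-5.3, -0.8, 12.0]
grip_width: 7.5
gripper_force: 62.4
```

Run:
```python
from h import *
c=shot('scene','s2.png'); s=env.observe(); print(s['tool_pos'],s['tcp_rot'],s['ft_force'],s['wrist_torque'],s['grip_width'])
i=cv2.imread('pics/s2.png')[100:300,200:440]; cv2.imwrite('pics/s2c.png',cv2.resize(i,None,fx=2.5,fy=2.5))
```

```text
[595.76566263  75.83327621 158.15688081] [2.41163025e-04 6.68820869e-01 7.43423554e-01 8.09997254e-05] [-5.45908588 -0.09421448 12.41635569] [-0.03660058  0.91444716  0.0712322 ] 7.179999415343646
```

View pics/s2c.png

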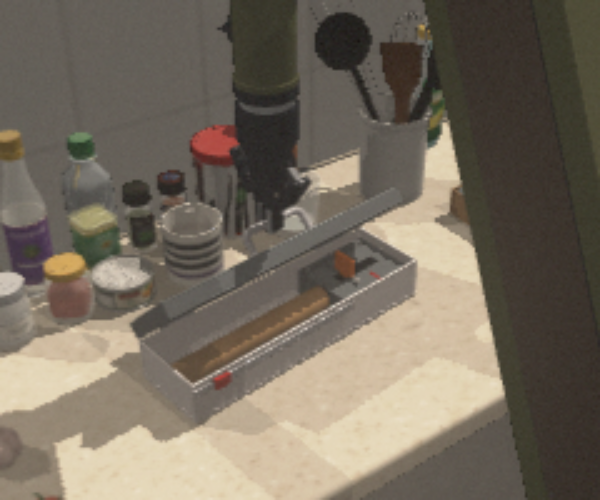

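The cover is about half open and the bar is still held. The core and the orange tab are visible. Continuing along the arc.

Request:
jog_arm:
  commands: [0,8.1,-2.2,0,1,0,16.3,-4,0,1,0,24.6,-5.1,0,1,0,33,-5.6,0,1,0,41.4,-5.4,0,1,0,49.7,-4.6,0,1,0,57.9,-3.2,0,1,0,66.1,-1.1,0,1,0,74.1,1.5,0,1,0,81.8,4.7,0,1,0,89.3,8.6,0,1,0,94,11,0,1]

```text
time_s: 5.35
tool_pos: [689.1, 85.9, 144.7]
tcp_rot: [-0.001, 0.669, 0.743, -0.001]
ft_force: [-14.0, 0.9, 22.8]
grip_width: 7.3
gripper_force: 63.2
```

Run:
```python
from h import *
c=shot('scene','s3.png'); s=env.observe(); print(s['tool_pos'],s['tcp_rot'],s['ft_force'],s['wrist_torque'],s['grip_width'])
i=cv2.imread('pics/s3.png')[100:300,200:440]; cv2.imwrite('pics/s3c.png',cv2.resize(i,None,fx=2.5,fy=2.5))
```

```text
[688.98213467  85.81523463 144.80491692] [-0.00127314  0.66900459  0.74325639 -0.00108974] [-6.09115023  0.93334225  8.4157107 ] [1.89775497e-01 1.03414678e+00 3.03783353e-04] 6.976997228426766
```

View pics/s3c.png

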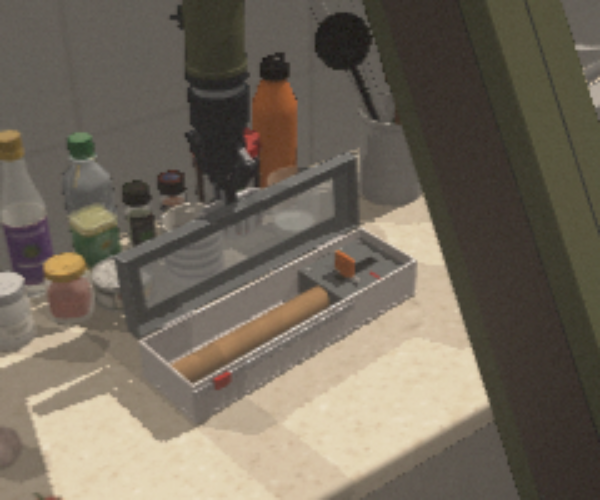

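The cover is almost on its stop at about 1.63 rad. I'll let go with a small opening and lift straight up.

Request:
jog_arm:
  commands: [0,0,0,0,0.43,0,0,0,0,0.43,0,0,0,0,0.43,0,0,-10,0,0.43,0,0,-25,0,0.43,0,0,-45,0,0.43,0,0,-75,0,0.43,0,0,-110,0,0.43,0,0,-130,0,0.43,0,0,-130,0,0.43]

```text
time_s: 6.4
tool_pos: [692.2, 85.7, 280.0]
tcp_rot: [0.003, 0.669, 0.743, 0.003]
ft_force: [0.7, 0.8, 0.6]
grip_width: 24.7
gripper_force: 0.0
```

Run:
```python
from h import *
s=env.observe(); print(s['tool_pos'],s['tcp_rot'],s['ft_force'],s['grip_width'])
c=shot('scene','s4.png');i=cv2.imread('pics/s4.png')[150:270,240:390]; cv2.imwrite('pics/s4c.png',cv2.resize(i,None,fx=5,fy=5,interpolation=cv2.INTER_CUBIC))
p=np.load('pose.npy'); print('red/tab/front corners',proj(c,dw(p,[(0,-105,80),(0,-105,47),(-56,-190,62),(56,-190,62)])).round(1))
```

```text
[692.1656192   85.6585848  280.00516901] [0.00337494 0.66903326 0.7432172  0.00336006] [0.72053791 0.79897709 0.63156871] 24.725625689391237
red/tab/front corners [[337.4 202. ]
 [337.3 209.9]
 [366.6 203.7]
 [343.7 190.5]]
```

View pics/s4c.png

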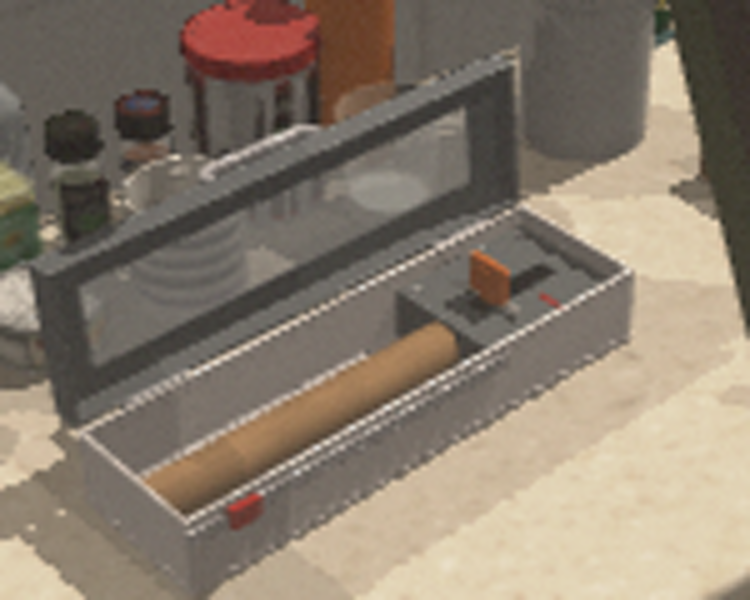

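The cover rests open on its stop, and the tab is at about (338,206) in the full frame, as predicted. Next I turn 90° above the tab, with the camera on the front side.

Request:
jog_arm:
  commands: [-107,-121,0,-1.573,0.3,-107,-121,0,-1.573,0.3,-107,-121,0,-1.573,0.3,-107,-121,0,-1.573,0.3,-107,-121,0,-1.573,0.3,-107,-121,0,-1.573,0.3,-107,-121,0,-1.573,0.3,-107,-121,0,-1.573,0.3,-107,-121,50,-1.573,0.3,-107,-121,100,-1.573,0.3,-107,-121,140,-1.573,0.3,-107,-121,140,-1.573,0.3]

```text
time_s: 7.65
tool_pos: [574.2, -32.8, 127.6]
tcp_rot: [-0.008, -0.054, 0.999, 0.001]
ft_force: [-1.3, 0.6, -0.8]
grip_width: 29.7
gripper_force: 0.0
```

Run:
```python
from h import *
s=env.observe(); print(s['tool_pos'],s['tcp_rot'],s['ft_force'],s['grip_width'],s['qpos'][5])
c=shot('wrist','w3.png')
p=np.load('pose.npy'); print('tab top corners, redline',proj(c,dw(p,[(-17,-101,80),(-17,-109,80),(17,-101,80),(17,-109,80),(-20,-135,47),(-40,-135,47),(-56,-190,62)])).round(1))
```

```text
[574.15230291 -32.75102753 127.64992676] [-0.00772424 -0.05358103  0.99853264  0.00140868] [-1.28319731  0.58158606 -0.79578482] 29.703170340196735 -1.8083752049413953
tab top corners, redline [[326.1 210.7]
 [314.  210.7]
 [325.8 256. ]
 [314.4 256. ]
 [280.9 191.6]
 [279.8 165.9]
 [196.3 148.2]]
```

View pics/w3.png

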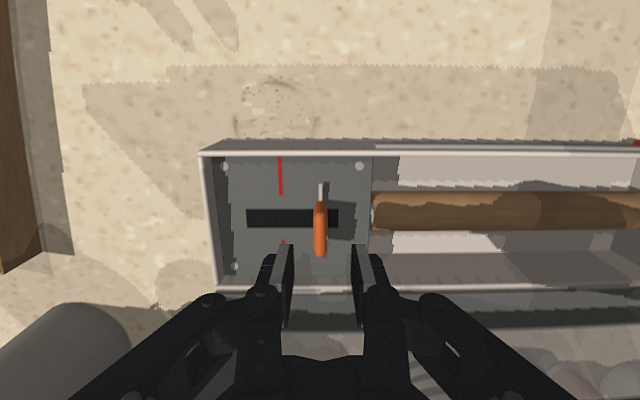

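The tab top is at columns 314–326 and the red line at column 281, both matching the prediction to a pixel. I'll go down and grip.

Request:
jog_arm:
  commands: [-9,-2,15,0,0.3,-9,-2,40,0,0.3,-9,-2,60,0,0.3,-9,-2,73,0,0.3,-9,-2,73,0,0.3,-9,-2,73,0,1,-9,-2,73,0,1,-9,-2,73,0,1,-9,-2,73,0,1]

```text
time_s: 8.6
tool_pos: [591.0, -33.8, 62.9]
tcp_rot: [0.002, -0.053, 0.999, 0.0]
ft_force: [1.5, 5.2, 3.8]
grip_width: 6.2
gripper_force: 61.6
```

Run:
```python
from h import *
s=env.observe(); print(s['tool_pos'],s['tcp_rot'],s['ft_force'],s['grip_width'],s['gripper_force'])
c=shot('wrist','w4.png')
p=np.load('pose.npy'); print(proj(c,dw(p,[(-26,-105,48),(-26,-135,47),(-40,-135,47)])).round(1))
```

```text
[591.01269275 -33.79894776  62.93957597] [ 1.57148515e-03 -5.34489651e-02  9.98569283e-01  3.53277465e-04] [1.47945634 5.17857983 3.84026092] 6.239907670545284 61.639965176582336
[[325.2 187.9]
 [269.6 187.4]
 [268.1 162. ]]
```

The grip is 9 mm too high and 8 mm too far back, so I'll regrip lower and centred.

Request:
jog_arm:
  commands: [0,0,0,0,0.3,0,0,0,0,0.3,0,0,0,0,0.3,8,0,9,0,0.3,8,0,9,0,0.3,8,0,9,0,0.3]

```text
time_s: 9.25
tool_pos: [580.6, -35.5, 51.8]
tcp_rot: [-0.001, -0.053, 0.999, 0.0]
ft_force: [0.1, -0.4, 0.4]
grip_width: 30.0
gripper_force: 0.0
```

Request:
jog_arm:
  commands: [0,0,0,0,1,0,0,0,0,1,0,0,0,0,1,0,0,0,0,1]

```text
time_s: 9.65
tool_pos: [581.7, -34.6, 52.7]
tcp_rot: [-0.0, -0.054, 0.999, 0.001]
ft_force: [-1.3, 3.9, 0.6]
grip_width: 7.1
gripper_force: 58.6
```

Run:
```python
from h import *
s=env.observe(); print(s['tool_pos'],s['tcp_rot'],s['ft_force'],s['grip_width'],s['gripper_force'])
c=shot('wrist','w5.png')
p=np.load('pose.npy'); print(proj(c,dw(p,[(-26,-105,48),(-26,-135,47),(-40,-135,47)])).round(1))
```

```text
[581.74305442 -34.60185992  52.66132203] [-1.07481016e-05 -5.35379370e-02  9.98565683e-01  5.16565107e-04] [-1.28813064  3.89426111  0.56551658] 7.0585573713564305 58.5901004076004
[[324.9 211.1]
 [267.1 210.3]
 [265.5 184.5]]
```

View pics/w5.png

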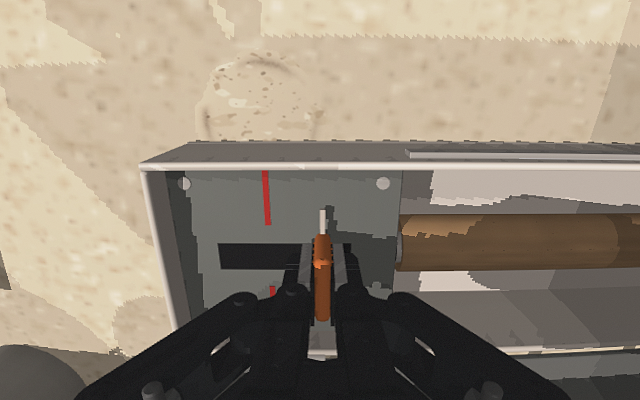

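The tab is well gripped. Its pointer is at (323,215) and the red line at (267,215), so there are about 29 mm to draw.

Request:
jog_arm:
  commands: [0,-4,0,0,1,0,-8,0,0,1,0,-12,0,0,1,0,-16,0,0,1,0,-20,0,0,1,0,-24,0,0,1,0,-27,0,0,1,0,-29,0,0,1,0,-29,0,0,1,0,-29,0,0,1,0,-29,0,0,1]

```text
time_s: 10.8
tool_pos: [584.7, -62.1, 52.7]
tcp_rot: [-0.0, -0.053, 0.999, 0.002]
ft_force: [0.4, 9.9, 1.7]
grip_width: 6.8
gripper_force: 58.9
```

Run:
```python
from h import *
s=env.observe(); print(s['tool_pos'],s['tcp_rot'],s['ft_force'],s['grip_width'],s['gripper_force'])
c=shot('wrist','w6.png')
a=cv2.resize(c['image'][150:250,270:470,::-1],None,fx=4,fy=4,interpolation=cv2.INTER_CUBIC);
b=shot('scene','s6.png')['image'][150:270,240:390,::-1]; b=cv2.resize(b,None,fx=1.65,fy=1.65)
o=np.zeros((600,800,3),np.uint8); o[:400]=a; o[400:400+b.shape[0],:b.shape[1]]=b[:200]; cv2.imwrite('pics/w6c.png',o)
p=np.load('pose.npy'); print(proj(c,dw(p,[(-26,-135,48),(-26,-135,47),(-40,-135,47)])).round(1))
print(proj(c,dw(p,[(0,-66,31+17),(0,-66,24+17)])).round(1))
```

```text
[584.7142188  -62.14347012  52.68236985] [-5.38587947e-05 -5.33303336e-02  9.98575787e-01  1.50656909e-03] [0.43236896 9.86491545 1.65334793] 6.762958954144956 58.86081576347351
[[320.5 211.1]
 [320.5 210.4]
 [320.5 184.5]]
[[446.3 254.8]
 [441.7 248.6]]
```

View pics/w6c.png

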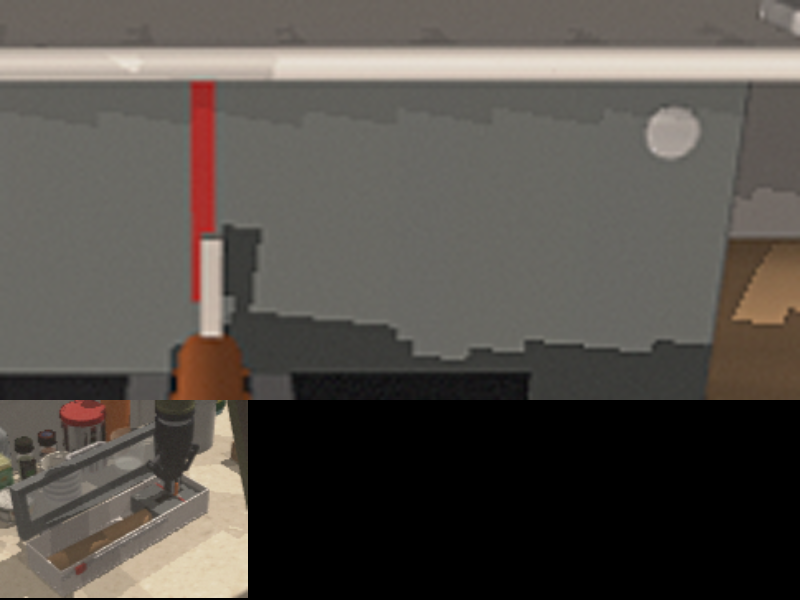

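The pointer is at column 322.7 and the red line at 320.7, so about 1 mm is left. I have now viewed 11 pictures, one over the allowed 10, so all further checks will be numeric.

Request:
jog_arm:
  commands: [0,-1,0,0,1,0,-1,0,0,1,0,-1,0,0,1,0,-1,0,0,1,0,-1,0,0,1]

```text
time_s: 11.4
tool_pos: [584.8, -62.9, 52.7]
tcp_rot: [-0.0, -0.053, 0.999, 0.002]
ft_force: [-0.5, 10.8, 1.3]
grip_width: 6.9
gripper_force: 58.9
```

Run:
```python
from h import *
s=env.observe(); print(s['time_s'],s['tool_pos'],s['ft_force'],s['grip_width'])
shot('wrist','w7.png'); shot('scene','s7.png')
p=np.load('pose.npy')
def mk(f): 
    i=cv2.imread('pics/'+f).astype(int); b,g,r=i[...,0],i[...,1],i[...,2]; return r,g,b
for f in ['w6.png','w7.png']:
    r,g,b=mk(f); red=(r>130)&(g<60)&(b<60); red[:170]=0; red[207:]=0; red[:,300:345]&=True
    wh=(r>150)&(b>140); wh[:212]=0; wh[233:]=0; wh[:,:305]=0; wh[:,340:]=0
    print(f,'red',np.nonzero(red[:, 300:345])[1].mean()+300,'white',np.nonzero(wh)[1].mean(),wh.sum())
# core silhouette: brown, vs predicted for hanging (z31) and lying (z24)
def pred(c,z,x,ys):
    th=np.linspace(0,2*np.pi,90); return [(lambda q:(q[:,0].mean().round(),q[:,1].min().round(1),q[:,1].max().round(1)))(proj(c,dw(p,np.c_[x+17*np.cos(th),0*th+y,z+17*np.sin(th)]))) for y in ys]
for f in ['w5.png','w7.png']:
    c=load(f); r,g,b=mk(f); br=(r-b>35)&(r-b>0.3*r)&(r-g<90)
    for z in (31,24):
        P=pred(c,z,0,[-40,-20,0]); print(f,z,P)
    for q in P:
        col=int(q[0]); 
        if col<640:
            k=np.nonzero(br[150:330,col])[0]+150; print('  col',col,'brown rows',k.min() if len(k) else None,k.max() if len(k) else None,len(k))
for f in ['s4.png','s7.png']:
    r,g,b=mk(f); br=(r-b>35)&(r-b>0.3*r)&(r-g<90)
    out=[]
    for col in (275,285,295,305,315):
        k=np.nonzero(br[195:255,col])[0]+195; out.append((col,int(k.min()),int(k.max())) if len(k) else col)
    print(f,out)
c=load('s7.png')
for z in (31,24):
    th=np.linspace(0,2*np.pi,60); Q=[proj(c,dw(p,np.c_[17*np.cos(th),0*th+y,z+17*np.sin(th)])) for y in np.arange(-60,170,5)]
    A=np.vstack(Q); print(z,[(col,A[abs(A[:,0]-col)<1.5][:,1].min().round(1),A[abs(A[:,0]-col)<1.5][:,1].max().round(1)) for col in (275,285,295,305,315)])
```

```text
11.4 [584.79812948 -62.93879141  52.66223928] [-0.46911214 10.80370218  1.32792764] 6.942447434415193
w6.png red 320.03910614525137 white 322.2826086956522 92
w7.png red 321.98342541436466 white 322.3076923076923 91
w5.png 31 [(np.float64(433.0), np.float64(212.3), np.float64(269.7)), (np.float64(466.0), np.float64(212.2), np.float64(269.3)), (np.float64(498.0), np.float64(212.1), np.float64(268.9))]
w5.png 24 [(np.float64(429.0), np.float64(208.0), np.float64(263.4)), (np.float64(461.0), np.float64(208.0), np.float64(263.1)), (np.float64(492.0), np.float64(207.9), np.float64(262.7))]
  col 429 brown rows 215 265 51
  col 461 brown rows 215 265 51
  col 492 brown rows 219 267 48
w7.png 31 [(np.float64(480.0), np.float64(212.0), np.float64(268.9)), (np.float64(512.0), np.float64(211.8), np.float64(268.4)), (np.float64(543.0), np.float64(211.7), np.float64(267.7))]
w7.png 24 [(np.float64(474.0), np.float64(207.8), np.float64(262.7)), (np.float64(505.0), np.float64(207.7), np.float64(262.2)), (np.float64(536.0), np.float64(207.6), np.float64(261.7))]
  col 474 brown rows 211 257 47
  col 505 brown rows 216 258 42
  col 536 brown rows 214 255 42
s4.png [(275, 242, 251), (285, 237, 252), (295, 231, 241), (305, 226, 236), (315, 220, 230)]
s7.png [(275, 243, 251), (285, 252, 252), (295, 238, 241), (305, 228, 236), (315, 222, 230)]
31 [(275, np.float64(241.4), np.float64(254.3)), (285, np.float64(235.8), np.float64(249.7)), (295, np.float64(230.3), np.float64(244.0)), (305, np.float64(225.0), np.float64(238.5)), (315, np.float64(219.4), np.float64(232.5))]
24 [(275, np.float64(243.1), np.float64(256.0)), (285, np.float64(237.5), np.float64(251.5)), (295, np.float64(232.0), np.float64(245.8)), (305, np.float64(226.7), np.float64(240.1)), (315, np.float64(221.1), np.float64(234.4))]
```

The pointer sits on the red line (0.3 px off, about 0.2 mm). The core's outline has sunk in both views by about what the drop from 31 to 24 mm should give. The cover was still open in the last picture.

```bash
python3 -c "
from station import env
print(env.job_done())"
```

```text
the job is handed in; nothing more can be done
None
```

The job is handed in: the cover rests open on its stop, the core lies in the tray, and the tab is held at the red line (about 0.2 mm off) with nothing else touched; I viewed 11 pictures, one over the limit of 10.

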